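# Pour the bearing balls from a spouted scoop into a narrow-necked bottle

## Robot

A 7-joint arm with a two-finger parallel gripper is mounted at the origin on a cart in front of the work surface, level with it; the furniture and walls round the work are solid. World frame = base frame: x ahead of the robot, y to its left, z up, the work surface at z = 0. Lengths are in m, angles in rad, forces in N, time in s.
With the tool pointing down it reaches from about 0.425 to 0.825 m from the base axis. Payload 3.6 kg.
Tool frame: the origin (TCP) lies on the mounting face of the last link; the fingertips stand 173 mm ahead of it and the grasp point (between the pads) lies 155 mm ahead of it; z points along the fingers, y is the line along which they close (so a half turn about z gives the same grasp; the last joint's range is limited). The gripper opens to 85 mm and grips with 20 to 120 N. Pads are 22 mm wide; open, the fingers measure 114 mm over their backs; the gripper's body (76 mm by 85 mm) begins 54 mm behind the grasp point. The pads swing forward as they close: fully open they stand 13 mm farther back than shut.
Start: joints at [1.2, 0.615, -0.013, 1.423, 0.008, 1.103, -0.04], TCP at [0.219, -0.612, 0.405] pointing down, gripper open.
Joint ranges: [-3.12, 3.12], [-0.3, 2.06], [-1.34, 1.32], [0.26, 2.42], [-1.36, 4.5], [0.01, 1.98], [-2.84, 2.84]. Speed limits (rad/s): [2.79, 2.79, 3.14, 3.14, 3.14, 3.14, 3.14].

## Interface

Orientations are given as a unit quaternion [x, y, z, w].
In Python, from rig import arm, optics, order, models gives the robot as it stands.
- The arm moves only by the tool play_rows, never from a script. Its argument "steps" is a list of rows, each a list of 6 numbers: the shift along the tool's x, y, z in cm, then the turn, a rotation vector about the tool's x, y, z in degrees. A call has 1 to 12 rows; each row is the pose to reach, as a shift and turn from the pose commanded when the call began, along the tool's axes at that moment; what a row does not reach only later rows make up. A row lasts 1/12 s, in which the tool goes at most 41.7 mm and 7.16 degrees, less where a joint would pass 70% of its speed; a pose out of reach is approached as far as the arm can. A call with a gripper value outside its range is refused whole. "grip" is the closure, from 0 (fully open) to 1 (shut), set as the call begins (left out, the last holds). The fingers move at their own pace and stop on an object; the grip force is fixed at half the most. Time passes only in rows, so rows that repeat a pose let the fingers close. It gives the time, the measured TCP pose, the force, the opening and the grip force at its end, in the units of the state.
- arm.sense(): the state, without advancing time (a new reading comes with each control period).
- optics.capture(name): name is "scene" or "side" or "wrist"; returns a dict with "pixels" (420x560x3 uint8, blue, green, red), "depth" (420x560 float32, m along the optical axis (not along the pixel's ray), 0 where there is no reading), "mtx" (3x3 intrinsics, pixels), "dist_coeffs" ([k1, k2, p1, p2, k3] as OpenCV has them; the pictures are not rectified), "camera_from_world" (4x4, takes a point from world to camera coordinates); the wrist camera has in their place "mount" (4x4, takes a point from camera to tool coordinates, whose origin is the TCP and whose axes are the flange's). Camera axes: x right, y down, z forward; pixel columns grow to the right and rows downward; lengths in m; the calibration is good to about 2 mm. A picture is of the moment at which its call begins: read the wrist's pose just before it.
- order.hand_in(): hands the job in; it is judged then, once.
Trained networks look in a picture, given as the dict that the camera call returned (one of the last four; its "shot" number tells which), for a name from the list of things; names that differ only in an ending like _2 or _b are one class to them, and where a whole thing is asked for, a point or a joint stands for the part that bears it (a point fixed in the world has none). Each returns a list of dicts, best first, with "confidence" (0 to 1); they miss things now and then, are a little off and sometimes report something else, mostly with a low value. They report only what shows in the picture. A call takes as long as a camera call.
- models.find_in(picture, name): "xyz" ([x, y, z] in m, in the coordinates of the camera as it stood for that picture, good to about 4 mm: the middle of the surface that is visible of it).
- models.silhouettes(picture, name): "pixels" (420x560 bool, what is visible of it).
The state is a dict: "t": time; "joint_pos": joint angles; "joint_velocities": joint speeds; "tau": joint torques, N m; "tool_pos": TCP position; "eef_rot": TCP orientation; "force": force on the tool from outside, world axes, zero at the start; "wrist_torque": the same for the moment, N m; "width": finger opening in m; "gripper_force": force on a finger pad.
Only numpy, scipy, OpenCV 4.12 (cv2) and the standard library are available. Lean on these libraries where they do the work, as an engineer would, in place of code of your own. Each camera call takes 0.05 s, during which the arm holds its last target. There are 200 camera calls.

## Task

Put the three loose steel bearing balls away: lift the spouted scoop by its bar and carry it level to the open bottle, set the down-turned lip of its spout just inside the narrow mouth so that the spout rests on the rubber sleeve round it, bearing lightly, with no more than about the scoop's own weight (4 N); let it rest there a moment, and only then tilt it so that the balls roll through, keeping the lip in the mouth until all three are in. Then stand the empty scoop upright on the bench and let go. Let no ball fall on the bench, leave the bottle standing where it is, and do not disturb the stopper, the solder spool or the cutters.

Things in the scene. Friction and masses are not known exactly. Their poses are not given: they have to be found in the camera images.
- scoop: Loose scoop, about 0.3 kg: a straight open trough of 3 mm aluminium sheet, 147 mm long, 32 mm wide (26 inside), with a bar over it. Origin: centre of its underside; x points along it to the spout, z up. Floor flat from x = -71 to 10 mm (walls 30 mm high), then a ramp rises at 24 degrees to a crest at x = 60, z = 25 mm: balls run out only when it is tipped spout-down by more than that; 40 to 45 empties it.
- scoop_bar (a point): Centre of the scoop's black bar, 30 mm behind the scoop's origin and 65 mm above its underside; axes as scoop. The bar is 18 mm wide (along y) and 16 mm high and runs along x; it is free for gripping from x = -70 to 0 mm of the scoop's frame, between the straps that carry it. The trough's walls end 27 mm below it.
- scoop_notch (a point): The hollow under the crest where the underside of the ramp meets the underside of the lip, at x = 59.7, z = 21.9 mm in the scoop's frame: the place that sits on the edge of a mouth. From the crest above it the lip, 18 mm wide and 17 mm long, slopes down at 35 degrees. Axes as scoop.
- scoop_lip (a point): Middle of the lip's free end, at x = 73.1, z = 14.3 mm in the scoop's frame, 7.6 mm below and 13.4 mm in front of the notch; axes as scoop.
- bottle: Loose open bottle of clear glass, round, 105 mm high, 83 mm across the body, 0.35 to 0.6 kg, standing on the bench. Origin: centre of its underside; z up. Straight neck from 80 mm up, 46 mm across outside, 40 mm inside; floor inside 5 mm thick. Pushed sideways at the rim it rocks. Round its neck sits a rubber sleeve (see bottle_mouth), which counts as part of the bottle.
- bottle_mouth (a point): Centre of the mouth, level with the glass rim, 105 mm above the bottle's underside; z up. The rubber sleeve pushed over the neck (54 mm across outside, wall 4 mm) protects the rim: its top stands 1 to 9 mm higher than the glass, differently each time and measured by nothing, so it must be felt (or seen). It slides down if pressed with more than about 12 N.
- ball_1_center (a point): Centre of a loose steel ball, 20 mm diameter, 33 g, lying in the scoop's trough (the one nearest the back).
- ball_2_center (a point): Centre of the second, equal ball, in the middle.
- ball_3_center (a point): Centre of the third, equal ball, nearest the spout.
- stopper: Bystander: the bottle's tapered rubber stopper, 44 mm across the top, 34 mm high, loose on the bench; origin: centre of its underside.
- solder_spool: Bystander: white spool of solder wire standing on its flange, 54 mm across, 38 mm high; origin: centre of its underside.
- open_carton: Obstacle, fixed: open cardboard carton behind the bottle, walls 120 mm high. In its frame (origin on the bench, z up) the walls span x = -56 to 108, y = -124 to 100 mm; its front flap leans out over the bench to x = -120 mm, at 98 to 138 mm height.
- power_strip: Obstacle, fixed: black socket strip along the bench's front edge, running along y, from 92 to 34 mm in front of its origin (x = -92 to -34 mm), top 41 mm above the bench, with plugs up to 100 mm high in it.
- wire_cutters: Bystander: cutters with orange handles lying flat, 51 x 158 x 13 mm; origin: centre of the underside, length along its y.

How it is judged:
On the way, in this order (a step that is already met when the one before it is completed fails the run):
1. the scoop, still level within 14 degrees and with all balls in it, rests its spout lightly on the bottle: bearing on it with 0.3 to 8 N, with the lip's end inside the mouth (z of scoop_lip in the frame of bottle_mouth below 0.006 m and horizontal distance between scoop_lip and bottle_mouth below 0.019 m and contact force between scoop and bottle between 0.3 and 8 N and angle between scoop's own z axis and vertical below 0.25 rad and distance between each of ball_1_center, ball_2_center, ball_3_center and scoop below 0.08 m), for 0.5 s.
2. all three balls are inside the bottle while the lip's end is still in its mouth (z of scoop_lip in the frame of bottle_mouth below 0.006 m and horizontal distance between scoop_lip and bottle_mouth below 0.019 m and z of ball_1_center in the frame of bottle between 0.008 and 0.05 m and horizontal distance between each of ball_1_center, ball_2_center, ball_3_center and bottle_mouth below 0.036 m and z of ball_2_center in the frame of bottle between 0.008 and 0.05 m and z of ball_3_center in the frame of bottle between 0.008 and 0.05 m), for 0.1 s.
At the end, for the whole second after the job is handed in: All three balls lie in the bottle; the bottle stands upright with its mouth within 30 mm of where it was; the scoop stands upright (within 4.5 degrees) and at rest on the bench, clear of the bottle (z of ball_1_center in the frame of bottle between 0.008 and 0.05 m and horizontal distance between each of ball_1_center, ball_2_center, ball_3_center and bottle_mouth below 0.036 m and z of ball_2_center in the frame of bottle between 0.008 and 0.05 m and z of ball_3_center in the frame of bottle between 0.008 and 0.05 m and angle between bottle's own z axis and vertical below 0.06 rad and distance of bottle_mouth from where it was at the start of the episode below 0.03 m and height (world z) of scoop_bar between 0.061 and 0.069 m and angle between scoop's own z axis and vertical below 0.08 rad and linear speed of scoop below 0.02 m/s and contact force between scoop and bottle below 0.1 N); the robot touches nothing.
It fails at once if a ball falls on the bench (height (world z) of any of ball_1_center, ball_2_center, ball_3_center below 0.0115 m).
It fails at once if the scoop presses on the bottle with more than 25 N (contact force between scoop and bottle above 25 N).
It fails at once if the bottle is tipped by more than 17 degrees (angle between bottle's own z axis and vertical above 0.3 rad).
It fails at once if the stopper, the solder spool or the cutters are moved by more than 20 mm (distance of any of stopper, solder_spool, wire_cutters from where it was at the start of the episode above 0.02 m).
It also fails if it takes over 62 s, if anything falls off the work surface, if the arm or the gripper's body presses on something with over 40 N, if the wrist force passes 120 N, or if a joint passes its speed limit or range.

## Working session

There is one attempt and no reset: what is moved stays moved. The work goes in short steps, Python scripts to look and compute and a tool call to move; the robot and the scene stay as the last step left them, time stands still between calls to the robot, and variables do not carry over. Pictures are saved under pics/ and viewed, at most 10 in all, crops included, and the job is handed in when it is done.

Besides the shell and the picture viewer there is one more tool, called after "Emit:" as name([rows], argument=value, ...), one row to a line, values as JSON. play_rows: Moves the arm, as the interface text tells. Its arguments: {"type":"object","properties":{"steps":{"type":"array","items":{"type":"array","items":{"type":"number"}}},"grip":{"type":"number"}},"required":["steps"]}

```bash
mkdir -p pics; ls; cat > h.py <<'E'
import numpy as np, cv2
from scipy.spatial.transform import Rotation as R
from rig import arm, optics, order, models
def cam(name):
    s=arm.sense(); p=optics.capture(name)
    if name=='wrist':
        T=np.eye(4);T[:3,:3]=R.from_quat(s['eef_rot']).as_matrix();T[:3,3]=s['tool_pos']
        wfc=T@np.array(p['mount'])
    else: wfc=np.linalg.inv(np.array(p['camera_from_world']))
    return p,wfc
def cloud(p,wfc,mask=None):
    d=p['depth']; m=d>0
    if mask is not None: m&=mask
    v,u=np.nonzero(m)
    n=cv2.undistortPoints(np.stack([u,v],1).astype(np.float64)[:,None],np.array(p['mtx']),np.array(p['dist_coeffs']))[:,0]
    z=d[v,u]; X=np.c_[n*z[:,None],z]
    return X@wfc[:3,:3].T+wfc[:3,3],u,v
E
python3 - <<'E'
from h import *
s=arm.sense();print({k:np.round(v,3) for k,v in s.items()})
ims=[]
for c in ['scene','side']:
    p,w=cam(c); cv2.imwrite(f'pics/{c}0.png',p['pixels'])
    for n in ['scoop','scoop_bar','bottle','bottle_mouth','ball_1_center','stopper','solder_spool','open_carton','power_strip','wire_cutters','scoop_lip','scoop_notch']:
        for r in models.find_in(p,n)[:3]:
            print(c,n,round(r['confidence'],2),np.round(w[:3,:3]@r['xyz']+w[:3,3],3))
E
```

```text
pics
{'t': np.float64(0.0), 'joint_pos': array([ 1.201,  0.616, -0.013,  1.425,  0.008,  1.103, -0.04 ]), 'joint_velocities': array([ 0.   ,  0.001,  0.   , -0.001, -0.001, -0.002,  0.   ]), 'tau': array([-0.0000e+00, -4.6921e+01,  2.5900e-01, -1.7104e+01,  1.0000e-02,
        1.0000e-02, -0.0000e+00]), 'tool_pos': array([ 0.219, -0.612,  0.404]), 'eef_rot': array([ 0.985,  0.171, -0.   , -0.001]), 'force': array([-0.058,  0.6  ,  0.243]), 'wrist_torque': array([ 0.009,  0.041, -0.017]), 'gripper_force': np.float64(0.0), 'width': np.float64(0.085)}
scene scoop 0.74 [0.617 0.051 0.027]
scene scoop_bar 0.75 [0.618 0.05  0.029]
scene bottle 0.47 [0.618 0.05  0.032]
scene bottle 0.27 [ 0.548 -0.099  0.065]
scene bottle_mouth 0.59 [ 0.548 -0.1    0.065]
scene stopper 0.7 [ 0.541 -0.297  0.03 ]
scene solder_spool 0.73 [0.73  0.01  0.035]
scene solder_spool 0.63 [ 0.54  -0.296  0.031]
scene scoop_lip 0.98 [0.619 0.051 0.026]
scene scoop_lip 0.4 [0.552 0.228 0.012]
scene scoop_notch 0.75 [0.618 0.05  0.029]
side scoop 0.72 [0.627 0.036 0.033]
side scoop_bar 0.82 [0.629 0.033 0.032]
side bottle 0.69 [ 0.571 -0.109  0.067]
side bottle_mouth 0.59 [ 0.575 -0.109  0.068]
side stopper 0.68 [ 0.544 -0.3    0.03 ]
side stopper 0.27 [0.74  0.001 0.036]
side solder_spool 0.7 [ 0.741 -0.001  0.032]
side wire_cutters 0.63 [0.542 0.196 0.009]
side scoop_lip 0.93 [0.63  0.035 0.032]
```

View pics/scene0.png

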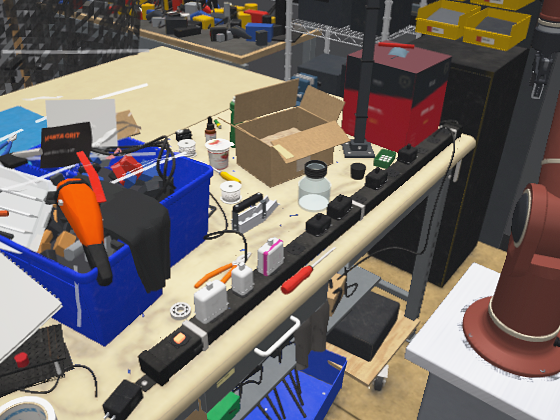

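View pics/side0.png

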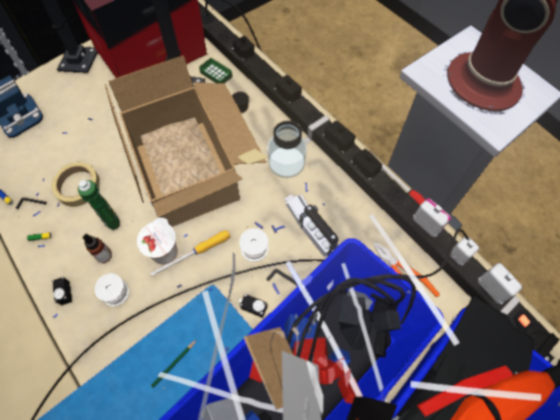

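```bash
python3 - <<'E'
from h import *
best=None
H=np.full((130,190),-1.)  # x 0.1..0.75 -> 5mm ; y -0.75..0.2
for c in ['scene','side']:
    p,w=cam(c); X,u,v=cloud(p,w)
    i=((X[:,0]-0.2)/.005).astype(int); j=((X[:,1]+.7)/.005).astype(int)
    ok=(i>=0)&(i<160)&(j>=0)&(j<220)&(X[:,0]>.2)&(X[:,1]>-.7)
    if best is None: best=np.full((160,220),-.02)
    np.maximum.at(best,(i[ok],j[ok]),X[ok,2])
img=cv2.applyColorMap(np.clip((best+.02)/.32*255,0,255).astype(np.uint8),cv2.COLORMAP_JET)
img=cv2.resize(img[::-1,::-1],None,fx=3.6,fy=3.6,interpolation=0)
for k in range(11):
    x=int((220-k*20)*3.6); cv2.putText(img,f'{-.7+k*.1:.1f}',(x-12,570),0,.4,(255,255,255)); cv2.line(img,(x,0),(x,576),(90,90,90),1)
for k in range(8):
    y=int((160-k*20)*3.6); cv2.putText(img,f'{.2+k*.1:.1f}',(2,y),0,.4,(255,255,255)); cv2.line(img,(0,y),(792,y),(90,90,90),1)
cv2.imwrite('pics/map.png',img)
E
```

```text
(no output)
```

View pics/map.png

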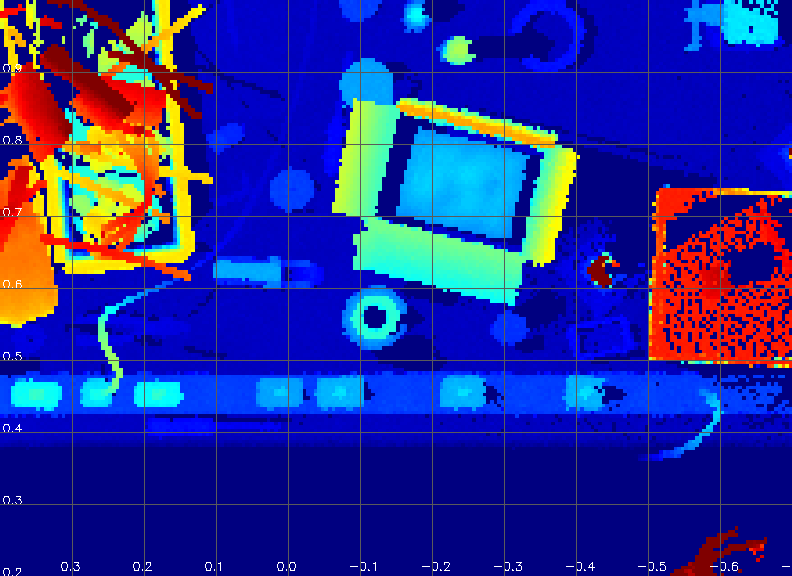

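Emit:
play_rows([
  [3.1,-2.4,0,0,0,-4],
  [6.2,-4.8,0,0,0,-8],
  [9.3,-7.2,0,0,0,-12],
  [12.4,-9.6,0,0,0,-16],
  [15.5,-12,0,0,0,-20],
  [18.6,-14.4,0,0,0,-24],
  [21.7,-16.8,0,0,0,-28],
  [24.8,-19.2,0,0,0,-32],
  [27.9,-21.6,0,0,0,-36],
  [31,-24,0,0,0,-40],
  [34.1,-26.4,0,0,0,-44],
  [37.2,-28.8,0,0,0,-48],
], grip=0.3)

```text
t: 2.4
tool_pos: [0.4729, -0.2138, 0.4051]
eef_rot: [0.83, 0.558, 0.0, 0.0]
force: [0.6, -0.7, -0.4]
width: 0.0596
gripper_force: 0.0
```

```bash
python3 - <<'E'
from h import *
s=arm.sense();T=R.from_quat(s['eef_rot'])
print(s['t'],s['tool_pos'],s['joint_pos'],T.as_matrix().round(3),T.as_matrix().T@(np.array([.605,-.0,.40])-s['tool_pos']))
Td=R.from_matrix(np.array([[0,1,0],[1,0,0],[0,0,-1.]]).T)
print(np.degrees((T.inv()*Td).as_rotvec()))
E
```

```text
2.4 [ 0.47292906 -0.21377418  0.40512037] [ 0.58807825  0.42508362 -0.29606818  1.7933928   0.149439    0.94404413
 -0.15712473] [[ 0.377  0.926  0.001]
 [ 0.926 -0.377 -0.001]
 [-0.     0.001 -1.   ]] [0.24777667 0.04182104 0.00510621]
[ 4.76242630e-02  2.14144581e-02 -2.21265740e+01]
```

Emit:
play_rows([
  [3.5,0.6,0,0,0,-4],
  [7,1.2,0,0,0,-8],
  [10.5,1.8,0,0,0,-12],
  [14,2.4,0,0,0,-16],
  [17.5,3,0,0,0,-19],
  [21,3.6,0,0,0,-22],
  [24.8,4.2,0,0,0,-22],
  [24.8,4.2,0,0,0,-22],
  [24.8,4.2,0,0,0,-22],
])

```text
t: 3.15
tool_pos: [0.6057, 0.0014, 0.4046]
eef_rot: [0.707, 0.707, 0.001, -0.001]
force: [-0.1, -0.6, 0.4]
width: 0.0597
gripper_force: 0.0
```

```bash
python3 - <<'E'
from h import *
p,w=cam('wrist'); s=arm.sense(); print(s['t'],s['tool_pos'],s['joint_pos'].round(3) if hasattr(s['joint_pos'],'round') else s['joint_pos']); print(np.round(p['mount'],3))
cv2.imwrite('pics/w1.png',p['pixels'])
m=models.silhouettes(p,'scoop')
for k in m: print(k['confidence'],k['pixels'].sum())
X,u,v=cloud(p,w)
np.savez('w1.npz',X=X,u=u,v=v,m=m[0]['pixels'] if m else 0)
a=X[(X[:,0]>.57)&(X[:,0]<.67)&(X[:,1]>-.06)&(X[:,1]<.12)&(X[:,2]>.06)&(X[:,2]<.1)]
print(len(a),np.percentile(a,[1,10,50,90,99],axis=0).round(4))
r=cv2.minAreaRect(a[:,:2].astype(np.float32)); print(r)
E
```

```text
3.2 [ 0.60528186 -0.00123254  0.40447691] [ 0.208  0.571 -0.4    1.553  0.243  1.068 -0.256]
[[ 0.001 -0.949 -0.314  0.08 ]
 [ 1.     0.001  0.     0.001]
 [ 0.    -0.314  0.949  0.03 ]
 [ 0.     0.     0.     1.   ]]
0.74 3583
1600 [[0.6085 0.0121 0.0603]
 [0.6163 0.019  0.0704]
 [0.6236 0.0544 0.0732]
 [0.6312 0.089  0.0744]
 [0.6366 0.0965 0.0752]]
((0.6205015182495117, 0.05383184552192688), (0.03570901229977608, 0.08717035502195358), 2.695798635482788)
```

View pics/w1.png

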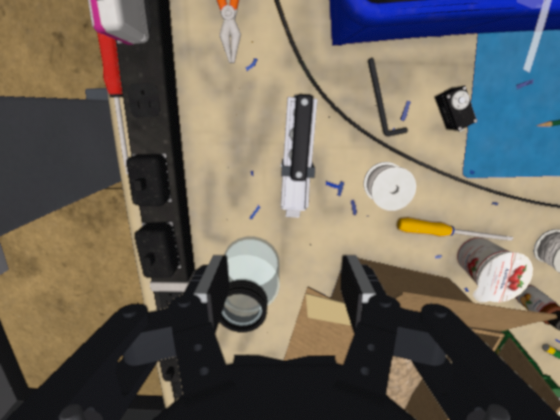

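```bash
cat > an.py <<'E'
from h import *
from scipy.optimize import least_squares
def bar(X):
    a=X[(abs(X[:,0]-.62)<.05)&(X[:,1]>-.06)&(X[:,1]<.13)&(X[:,2]>.069)&(X[:,2]<.09)]
    (c,sz,ang)=cv2.minAreaRect(a[:,:2].astype(np.float32))
    vx,vy,x0,y0=cv2.fitLine(a[:,:2].astype(np.float32),cv2.DIST_HUBER,0,.01,.01).ravel()
    print('bar',len(a),np.median(a,0).round(4),'rect',np.round(c,4),np.round(sz,4),round(ang,1),'line',np.round([vx,vy,x0,y0],4),'yrange',np.percentile(a[:,1],[1,99]).round(4))
def mouth(X):
    a=X[(np.hypot(X[:,0]-.555,X[:,1]+.12)<.045)&(X[:,2]>.09)&(X[:,2]<.125)]
    h,e=np.histogram(a[:,2],np.arange(.09,.126,.002)); print('z',dict(zip(e.round(3),h)))
    return a
def circ(a,r0=.025):
    f=least_squares(lambda q:np.hypot(a[:,0]-q[0],a[:,1]-q[1])-q[2],[.555,-.12,r0],loss='soft_l1',f_scale=.002)
    return f.x,np.sqrt(2*f.cost/len(a))
E
python3 - <<'E'
from an import *
d=np.load('w1.npz'); bar(d['X']); a=mouth(d['X'])
for lo in(.1,.104,.107): b=a[a[:,2]>lo]; print('w',len(b),circ(b))
for c in ['scene','side']:
    p,w=cam(c); X,_,_=cloud(p,w); print(c); bar(X); a=mouth(X)
    for lo in(.1,.104,.107): b=a[a[:,2]>lo]; print(len(b),circ(b))
E
```

```text
bar 1504 [0.6238 0.0564 0.0733] rect [0.624  0.0539] [0.0879 0.0181] 86.4 line [0.0572 0.9984 0.6237 0.0555] yrange [0.0122 0.0964]
z {np.float64(0.09): np.int64(40), np.float64(0.092): np.int64(112), np.float64(0.094): np.int64(67), np.float64(0.096): np.int64(55), np.float64(0.098): np.int64(121), np.float64(0.1): np.int64(54), np.float64(0.102): np.int64(116), np.float64(0.104): np.int64(216), np.float64(0.106): np.int64(108), np.float64(0.108): np.int64(61), np.float64(0.11): np.int64(147), np.float64(0.112): np.int64(307), np.float64(0.114): np.int64(120), np.float64(0.116): np.int64(0), np.float64(0.118): np.int64(0), np.float64(0.12): np.int64(0), np.float64(0.122): np.int64(0)}
w 1129 (array([ 0.56017575, -0.12083732,  0.0246981 ]), np.float64(0.0016108288562760482))
w 959 (array([ 0.55999428, -0.12119033,  0.02482182]), np.float64(0.0015129683759361843))
w 669 (array([ 0.55994778, -0.12174775,  0.02510024]), np.float64(0.0013315627914867376))
scene
bar 176 [0.6225 0.0605 0.0726] rect [0.6236 0.0568] [0.0907 0.0196] 85.1 line [0.078  0.997  0.6224 0.0597] yrange [0.014  0.101
[... 1064 characters left out ...]
t64(0.096): np.int64(6), np.float64(0.098): np.int64(8), np.float64(0.1): np.int64(5), np.float64(0.102): np.int64(12), np.float64(0.104): np.int64(11), np.float64(0.106): np.int64(0), np.float64(0.108): np.int64(6), np.float64(0.11): np.int64(18), np.float64(0.112): np.int64(25), np.float64(0.114): np.int64(1), np.float64(0.116): np.int64(0), np.float64(0.118): np.int64(0), np.float64(0.12): np.int64(0), np.float64(0.122): np.int64(0)}
78 (array([ 0.56233007, -0.12156569,  0.02491857]), np.float64(0.0015559746329925326))
61 (array([ 0.56184461, -0.12213442,  0.02500575]), np.float64(0.001579396846860674))
50 (array([ 0.5607584 , -0.12248329,  0.02580863]), np.float64(0.0013629557382525386))
```

Emit:
play_rows([
  [-3,-0.8,1.3,0,6.5,0],
  [-6,-1.6,2.6,0,13,0],
  [-9,-2.4,4,0,19.5,0],
  [-12,-3.2,5.5,0,26,0],
  [-15,-4,7,0,32.5,0],
  [-18.2,-4.9,8.7,0,39,0],
  [-18.2,-4.9,8.7,0,45,0],
  [-18.2,-4.9,8.7,0,45,0],
  [-18.2,-4.9,8.7,0,45,0],
])

```text
t: 4.1
tool_pos: [0.5545, -0.1856, 0.3171]
eef_rot: [0.657, 0.65, 0.271, -0.269]
force: [0.6, 1.3, 0.5]
width: 0.0599
gripper_force: 0.0
```

```bash
python3 - <<'E'
from h import *
s=arm.sense();T=R.from_quat(s['eef_rot']);print(s['t'],np.round(s['tool_pos'],4),np.round(s['joint_pos'],3),T.as_matrix().round(3))
d=np.load('w1.npz');X=d['X'];
a=X[(abs(X[:,0]-.617)<.014)&(X[:,1]>-.07)&(X[:,1]<0)&(X[:,2]>.008)]
for y in np.arange(-.06,0,.004):
    b=a[(a[:,1]>=y)&(a[:,1]<y+.004)]
    if len(b):print(y.round(3),len(b),np.median(b[:,2]).round(4),b[:,0].min().round(3),b[:,0].max().round(3))
E
```

```text
4.1 [ 0.5545 -0.1856  0.3171] [ 0.865  0.827 -0.773  1.635 -0.255  1.055  0.366] [[ 0.007  1.     0.006]
 [ 0.708 -0.009  0.706]
 [ 0.706 -0.001 -0.708]]
-0.052 20 0.017 0.609 0.626
-0.048 31 0.0194 0.609 0.626
-0.044 30 0.022 0.609 0.627
-0.04 37 0.0244 0.605 0.63
-0.036 74 0.0253 0.604 0.63
-0.032 64 0.0233 0.604 0.63
-0.028 78 0.0217 0.604 0.63
-0.024 71 0.02 0.604 0.63
-0.02 77 0.0184 0.604 0.63
-0.016 75 0.017 0.604 0.63
-0.012 70 0.0148 0.604 0.63
-0.008 83 0.0132 0.604 0.63
-0.004 32 0.0119 0.604 0.618
```

```bash
cat >> h.py <<'E'
def rel(pos,xdir,tilt=0):
    """shift cm & rotvec deg from current measured pose to the target; tool x along xdir (horizontal), tilted by tilt deg about tool y"""
    s=arm.sense();T=R.from_quat(s['eef_rot'])
    x=np.array([xdir[0],xdir[1],0]);x/=np.linalg.norm(x);z=np.array([0,0,-1.])
    D=R.from_matrix(np.c_[x,np.cross(z,x),z])*R.from_euler('y',tilt,degrees=True)
    print('t',round(float(s['t']),2),'pos',np.round(s['tool_pos'],4),'shift cm',(100*T.inv().apply(np.array(pos)-s['tool_pos'])).round(2),'rot',np.degrees((T.inv()*D).as_rotvec()).round(2),'F',np.round(s['force'],2),'w',s['width'])
E
python3 -c "
from h import *
rel([.6234,.0495,.30],[.06,.998]);print(R.from_rotvec(np.radians([1,-45,3])).as_rotvec())"
```

```text
t 4.1 pos [ 0.5545 -0.1856  0.3171] shift cm [15.48  6.67 17.86] rot [ -1.2  -44.94   2.74] F [0.63 1.31 0.46] w 0.05987435614375526
[ 0.01745329 -0.78539816  0.05235988]
```

Emit:
play_rows([
  [1.94,0.83,2.23,-0.2,-6,0.3],
  [3.87,1.67,4.47,-0.3,-12,0.7],
  [5.8,2.5,6.7,-0.5,-18,1.1],
  [7.74,3.33,8.93,-0.6,-24,1.5],
  [9.68,4.17,11.16,-0.8,-30,1.8],
  [11.6,5,13.4,-0.9,-36,2.2],
  [13.55,5.84,15.63,-1.1,-41,2.5],
  [15.48,6.67,17.86,-1.2,-44.9,2.7],
  [15.48,6.67,17.86,-1.2,-44.9,2.7],
  [15.48,6.67,17.86,-1.2,-44.9,2.7],
])

```text
t: 4.93
tool_pos: [0.6224, 0.0598, 0.3032]
eef_rot: [0.722, 0.692, 0.004, 0.0]
force: [-0.4, 0.7, 0.6]
width: 0.0597
gripper_force: 0.0
```

```bash
python3 - <<'E'
from an import *
rel([.6234,.0495,.220],[.06,.998])
p,w=cam('wrist');X,u,v=cloud(p,w);bar(X)
E
```

```text
t 4.93 pos [0.6224 0.0598 0.3032] shift cm [-1.06  0.11  8.32] rot [ 0.29 -0.28  1.02] F [-0.35  0.66  0.63] w 0.05974640719568635
bar 2574 [0.6241 0.0594 0.0733] rect [0.6239 0.0549] [0.0867 0.018 ] 86.4 line [0.0648 0.9979 0.624  0.0581] yrange [0.0134 0.0973]
```

```bash
python3 - <<'E'
from h import *
rel([.6237,.0497,.220],[.0615,.998])
E
```

```text
t 4.98 pos [0.6225 0.0558 0.3028] shift cm [-0.62  0.11  8.28] rot [ 0.24 -0.15  0.77] F [ 0.24 -1.37  0.23] w 0.059666703883387386
```

Emit:
play_rows([
  [0,0,0,0,0,0.2],
  [0,0,1.5,0,0,0.2],
  [0,0,3.5,0,0,0.2],
  [0,0,5.5,0,0,0.2],
  [0,0,7,0,0,0.2],
  [0,0,7.8,0,0,0.2],
  [0,0,8,0,0,0.2],
  [0,0,8,0,0,0.2],
])

```text
t: 5.65
tool_pos: [0.6233, 0.0506, 0.221]
eef_rot: [0.728, 0.685, 0.001, -0.0]
force: [1.0, 0.3, 0.9]
width: 0.0599
gripper_force: 0.0
```

```bash
python3 - <<'E'
from h import *
rel([.6237,.0497,.220],[.0615,.998])
E
```

```text
t 5.65 pos [0.6233 0.0506 0.221 ] shift cm [-0.09  0.04  0.1 ] rot [ 0.06 -0.08  0.04] F [1.01 0.29 0.88] w 0.059871463914320695
```

Close on the bar.

Emit:
play_rows([
  [0,0,0,0,0,0],
  [0,0,0,0,0,0],
  [0,0,0,0,0,0],
  [0,0,0,0,0,0],
  [0,0,0,0,0,0],
  [0,0,0,0,0,0],
  [0,0,0,0,0,0],
  [0,0,0,0,0,0],
], grip=1)

```text
t: 6.32
tool_pos: [0.6233, 0.052, 0.222]
eef_rot: [0.728, 0.686, 0.001, 0.0]
force: [-1.6, -0.1, 5.7]
width: 0.0169
gripper_force: 59.3
```

```bash
python3 - <<'E'
from h import *
rel([.6237,.0497,.220],[.0615,.998])
E
```

```text
t 6.32 pos [0.6233 0.052  0.222 ] shift cm [-0.23  0.05  0.2 ] rot [ 0.11 -0.09  0.14] F [-1.63 -0.06  5.71] w 0.016940313737864802
```

Emit:
play_rows([
  [0,0,-0.3,0,0,0],
  [0,0,-0.9,0,0,0],
  [0,0,-1.8,0,0,0],
  [0,0,-3,0,0,0],
  [0,0,-4.5,0,0,0],
  [0,0,-6,0,0,0],
  [0,0,-7.5,0,0,0],
  [0,0,-9,0,0,0],
  [0,0,-10.3,0,0,0],
  [0,0,-11.2,0,0,0],
  [0,0,-11.8,0,0,0],
  [0,0,-12,0,0,0],
])

```text
t: 7.32
tool_pos: [0.6233, 0.0518, 0.3423]
eef_rot: [0.728, 0.686, 0.002, 0.001]
force: [0.5, -0.2, -3.2]
width: 0.0171
gripper_force: 58.6
```

```bash
python3 - <<'E'
from h import *
rel([.5665,.01,.342],[.0615,.998])
E
```

```text
t 7.32 pos [0.6233 0.0518 0.3423] shift cm [-4.5  -5.42  0.01] rot [ 0.19 -0.12  0.15] F [ 0.5  -0.25 -3.24] w 0.01707027501030875
```

Emit:
play_rows([
  [-0.2,-0.15,0,0,0,0],
  [-0.6,-0.5,0,0,0,0],
  [-1.2,-1,0,0,0,0],
  [-2,-1.7,0,0,0,0],
  [-2.9,-2.45,0,0,0,0],
  [-3.8,-3.2,0,0,0,0],
  [-4.6,-3.9,0,0,0,0],
  [-5.3,-4.5,0,0,0,0],
  [-5.9,-5,0,0,0,0],
  [-6.3,-5.3,0,0,0,0],
  [-6.5,-5.5,0,0,0,0],
  [-6.5,-5.5,0,0,0,0],
])

```text
t: 8.32
tool_pos: [0.5641, -0.0104, 0.3408]
eef_rot: [0.728, 0.686, 0.001, -0.0]
force: [-1.4, -1.1, -3.3]
width: 0.0171
gripper_force: 58.7
```

```bash
cat > meas.py <<'E'
from an import *
def scoop(X,s):
    T=R.from_quat(s['eef_rot']).as_matrix();Y=(X-np.array(s['tool_pos']))@T  # tool coords
    a=Y[(Y[:,0]<-.03)&(Y[:,0]>-.13)&(abs(Y[:,1])<.02)&(Y[:,2]>.17)&(Y[:,2]<.225)]
    out=[]
    for x in np.arange(-.116,-.03,.004):
        b=a[(a[:,0]>=x)&(a[:,0]<x+.004)]
        bb=b[abs(b[:,1])<.008]
        if len(bb)>3: out.append((round(x+.002,3),len(bb),round(float(np.median(bb[:,2])),4),b[:,1].min().round(4),b[:,1].max().round(4)))
    for o in out: print(*o)
E
python3 - <<'E'
from meas import *
rel([.5668,-.0105,.342],[.0615,.998])
for c in ['wrist','scene','side']:
    p,w=cam(c);s=arm.sense();X,u,v=cloud(p,w);print(c);scoop(X,s)
    if c!='wrist': cv2.imwrite(f'pics/{c}2.png',p['pixels'])
    else: cv2.imwrite('pics/w2.png',p['pixels'])
    a=mouth(X);b=a[(a[:,2]>.106)&(a[:,2]<.118)];print(len(b),circ(b))
E
```

```text
t 8.32 pos [ 0.5641 -0.0104  0.3408] shift cm [ 0.01  0.27 -0.12] rot [ 0.07 -0.09  0.11] F [-1.42 -1.08 -3.27] w 0.01712669537197215
wrist
-0.102 7 0.2045 -0.0013 0.0033
-0.098 20 0.2027 -0.0088 0.0079
-0.094 36 0.1994 -0.0086 0.0077
-0.09 22 0.1959 -0.0135 0.0119
z {np.float64(0.09): np.int64(0), np.float64(0.092): np.int64(0), np.float64(0.094): np.int64(0), np.float64(0.096): np.int64(0), np.float64(0.098): np.int64(0), np.float64(0.1): np.int64(0), np.float64(0.102): np.int64(0), np.float64(0.104): np.int64(20), np.float64(0.106): np.int64(9), np.float64(0.108): np.int64(1), np.float64(0.11): np.int64(0), np.float64(0.112): np.int64(1), np.float64(0.114): np.int64(1), np.float64(0.116): np.int64(0), np.float64(0.118): np.int64(0), np.float64(0.12): np.int64(0), np.float64(0.122): np.int64(0)}
12 (array([ 0.55934686, -0.12111456,  0.02229461]), np.float64(0.0011529178850643738))
scene
-0.078 4 0.1985 -0.0177 0.0145
-0.074 4 0.2015 -0.0167 0.0157
z {np.float64(0.09): np.int64(13), np.float64(0.092): np.int64(30), np.float64(0.094): np.int64(21), np.float64(0.096): np.int64(21), np
[... 639 characters left out ...]
86 14 0.1984 -0.0129 0.0166
-0.038 4 0.2183 -0.002 0.0198
z {np.float64(0.09): np.int64(18), np.float64(0.092): np.int64(22), np.float64(0.094): np.int64(20), np.float64(0.096): np.int64(27), np.float64(0.098): np.int64(21), np.float64(0.1): np.int64(21), np.float64(0.102): np.int64(43), np.float64(0.104): np.int64(42), np.float64(0.106): np.int64(21), np.float64(0.108): np.int64(28), np.float64(0.11): np.int64(65), np.float64(0.112): np.int64(58), np.float64(0.114): np.int64(10), np.float64(0.116): np.int64(0), np.float64(0.118): np.int64(0), np.float64(0.12): np.int64(0), np.float64(0.122): np.int64(0)}
182 (array([ 0.56059187, -0.12242687,  0.02540463]), np.float64(0.0015340135408362318))
```

View pics/w2.png

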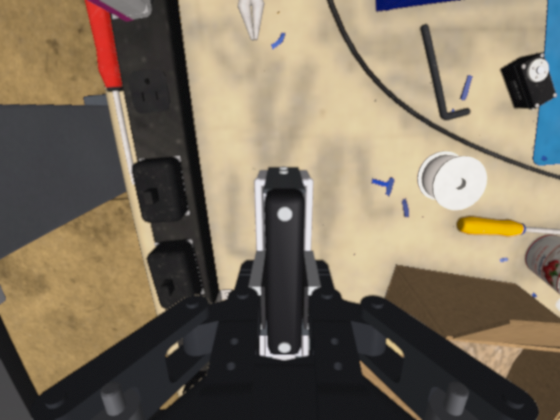

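Emit:
play_rows([
  [0,0.1,0.2,0,0,0],
  [0,0.25,0.5,0,0,0],
  [0,0.25,1,0,0,0],
  [0,0.25,1.4,0,0,0],
  [0,0.25,1.8,0,0,0],
  [0,0.25,2.1,0,0,0],
  [0,0.25,2.3,0,0,0],
  [0,0.25,2.4,0,0,0],
  [0,0.25,2.4,0,0,0],
  [0,0.25,2.4,0,0,0],
])

```text
t: 9.3
tool_pos: [0.567, -0.01, 0.3168]
eef_rot: [0.728, 0.686, 0.001, -0.0]
force: [0.4, 0.3, -3.7]
width: 0.0168
gripper_force: 58.7
```

```bash
cat > feel.py <<'E'
from meas import *
def feel(n=6,c='side'):
    F=[];M=[];P=[]
    for i in range(n):
        p=optics.capture(c); s=arm.sense();F.append(s['force']);M.append(s['wrist_torque']);P.append(s['tool_pos'])
    print('t',round(float(s['t']),2),'F',np.mean(F,0).round(2),'sd',np.std(F,0).round(2),'M',np.mean(M,0).round(3),'P',np.mean(P,0).round(4))
    n=np.mean(P,0)+R.from_quat(s['eef_rot']).apply([-.087,0,.199]);print('notch',n.round(4))
    return p
if __name__=='__main__':
    p=feel()
E
python3 - <<'E'
from feel import *
p=feel(6)
cv2.imwrite('pics/s3.png',cv2.resize(p['pixels'][90:190,220:350],None,fx=6,fy=6,interpolation=2))
w=np.linalg.inv(p['camera_from_world']);X,u,v=cloud(p,w);scoop(X,arm.sense())
a=mouth(X)
E
```

```text
t 9.6 F [ 0.08  0.06 -3.9 ] sd [0.54 0.61 0.31] M [-0.013  0.008  0.008] P [ 0.567 -0.01   0.317]
notch [ 0.5622 -0.0966  0.1178]
-0.102 6 0.2066 -0.0183 0.0185
-0.098 8 0.2041 -0.0194 0.0199
-0.094 8 0.2009 -0.0193 0.0199
-0.09 10 0.1984 -0.0131 0.0159
-0.086 12 0.1974 -0.0136 0.0168
-0.082 12 0.1991 -0.0134 0.0171
z {np.float64(0.09): np.int64(20), np.float64(0.092): np.int64(24), np.float64(0.094): np.int64(23), np.float64(0.096): np.int64(25), np.float64(0.098): np.int64(22), np.float64(0.1): np.int64(26), np.float64(0.102): np.int64(41), np.float64(0.104): np.int64(53), np.float64(0.106): np.int64(25), np.float64(0.108): np.int64(31), np.float64(0.11): np.int64(73), np.float64(0.112): np.int64(75), np.float64(0.114): np.int64(23), np.float64(0.116): np.int64(22), np.float64(0.118): np.int64(29), np.float64(0.12): np.int64(13), np.float64(0.122): np.int64(5)}
```

View pics/s3.png

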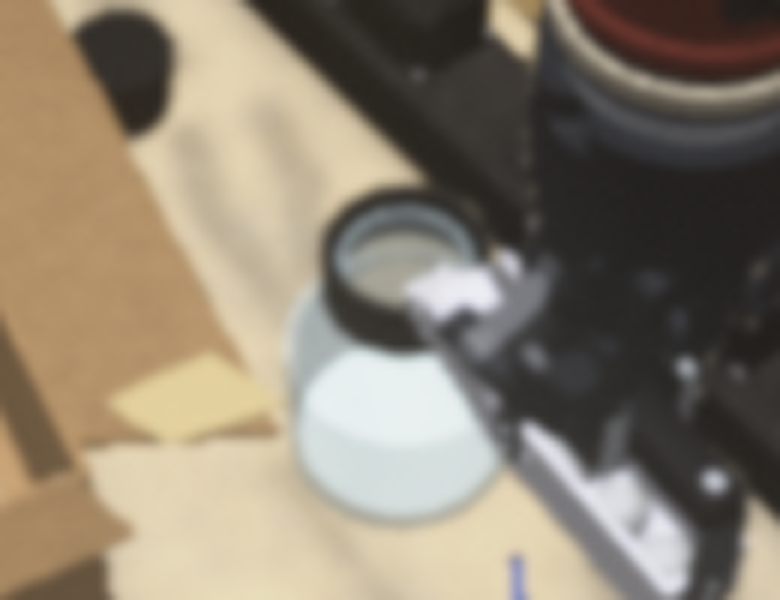

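Emit:
play_rows([
  [0,0,0.05,0,0,0],
  [0,0,0.1,0,0,0],
  [0,0,0.15,0,0,0],
  [0,0,0.2,0,0,0],
  [0,0,0.2,0,0,0],
])

```text
t: 10.02
tool_pos: [0.5669, -0.0101, 0.3147]
eef_rot: [0.728, 0.686, 0.001, -0.0]
force: [-0.3, -1.0, -2.0]
width: 0.0169
gripper_force: 58.8
```

```bash
python3 feel.py
```

```text
t 10.32 F [-0.23 -0.14 -2.45] sd [0.27 0.27 0.57] M [-0.157  0.085 -0.023] P [ 0.5669 -0.0102  0.3148]
notch [ 0.562  -0.0967  0.1156]
```

Emit:
play_rows([
  [0,0,0.03,0,0,0],
  [0,0,0.03,0,0,0],
  [0,0,0.03,0,0,0],
  [0,0,0.03,0,0,0],
  [0,0,0.03,0,0,0],
  [0,0,0.03,0,0,0],
  [0,0,0.03,0,0,0],
  [0,0,0.03,0,0,0],
])

```text
t: 10.98
tool_pos: [0.5669, -0.0101, 0.3144]
eef_rot: [0.728, 0.686, 0.001, -0.0]
force: [-0.1, 0.2, -1.2]
width: 0.0165
gripper_force: 58.9
```

```bash
python3 - <<'E'
from feel import *
p=feel(10)
w=np.linalg.inv(p['camera_from_world']);X,u,v=cloud(p,w);scoop(X,arm.sense())
E
```

```text
t 11.48 F [-0.69 -0.69 -1.79] sd [0.47 0.47 0.41] M [-0.263  0.14  -0.065] P [ 0.5669 -0.0101  0.3145]
notch [ 0.5621 -0.0966  0.1153]
-0.102 6 0.2052 -0.0196 0.0181
-0.098 8 0.2026 -0.0197 0.0195
-0.094 8 0.2009 -0.018 0.0197
-0.09 11 0.198 -0.0059 0.0177
-0.086 14 0.1975 -0.0133 0.0169
-0.082 11 0.1996 -0.0137 0.0182
-0.078 5 0.1999 -0.0142 0.0173
```

```bash
python3 - <<'E'
from h import *
r=np.array([-8.7,0,19.9])
for base,ths in [(0,[2,5,9,13,17,20,22,23.5,25,26.5,28,29.5]),(29.5,[31,32.5,34,35.5,37,38.5,40,41.5,43,44,45,45])]:
    def pose(th):
        d=np.array([-.6*np.clip((th-10)/35,0,1),0,-.25*np.clip(th/10,0,1)])
        Q=R.from_euler('y',th,degrees=True); return r-Q.apply(r)+d
    B=R.from_euler('y',base,degrees=True)
    print([[*(B.inv().apply(pose(t)-pose(base)).round(2)+0.).tolist(),0,t-base,0] for t in ths])
E
```

```text
[[-0.7, 0.0, -0.34, 0, 2, 0], [-1.77, 0.0, -0.81, 0, 5, 0], [-3.22, 0.0, -1.34, 0, 9, 0], [-4.75, 0.0, -1.7, 0, 13, 0], [-6.32, 0.0, -1.92, 0, 17, 0], [-7.5, 0.0, -2.03, 0, 20, 0], [-8.29, 0.0, -2.06, 0, 22, 0], [-8.89, 0.0, -2.07, 0, 23.5, 0], [-9.48, 0.0, -2.06, 0, 25, 0], [-10.08, 0.0, -2.04, 0, 26.5, 0], [-10.67, 0.0, -2.01, 0, 28, 0], [-11.26, 0.0, -1.95, 0, 29.5, 0]]
[[-0.55, 0.0, -0.23, 0, 1.5, 0], [-1.1, 0.0, -0.45, 0, 3.0, 0], [-1.66, 0.0, -0.66, 0, 4.5, 0], [-2.22, 0.0, -0.85, 0, 6.0, 0], [-2.78, 0.0, -1.03, 0, 7.5, 0], [-3.35, 0.0, -1.19, 0, 9.0, 0], [-3.93, 0.0, -1.34, 0, 10.5, 0], [-4.51, 0.0, -1.48, 0, 12.0, 0], [-5.09, 0.0, -1.6, 0, 13.5, 0], [-5.48, 0.0, -1.67, 0, 14.5, 0], [-5.87, 0.0, -1.73, 0, 15.5, 0], [-5.87, 0.0, -1.73, 0, 15.5, 0]]
```

Emit:
play_rows([
  [-0.7,0,-0.34,0,2,0],
  [-1.77,0,-0.81,0,5,0],
  [-3.22,0,-1.34,0,9,0],
  [-4.75,0,-1.7,0,13,0],
  [-6.32,0,-1.92,0,17,0],
  [-7.5,0,-2.03,0,20,0],
  [-8.29,0,-2.06,0,22,0],
  [-8.89,0,-2.07,0,23.5,0],
  [-9.48,0,-2.06,0,25,0],
  [-10.08,0,-2.04,0,26.5,0],
  [-10.67,0,-2.01,0,28,0],
  [-11.26,0,-1.95,0,29.5,0],
])

```text
t: 12.48
tool_pos: [0.5603, -0.1225, 0.3338]
eef_rot: [0.703, 0.664, 0.187, -0.175]
force: [0.1, 0.4, -2.6]
width: 0.0169
gripper_force: 58.7
```

```bash
python3 - <<'E'
from feel import *
p=feel(2)
cv2.imwrite('pics/s4.png',cv2.resize(p['pixels'][90:190,220:350],None,fx=6,fy=6,interpolation=2))
E
```

```text
t 12.58 F [ 0.05 -0.96 -3.58] sd [0.07 0.45 0.39] M [-0.948  0.062 -0.009] P [ 0.5602 -0.1245  0.333 ]
notch [ 0.5618 -0.1019  0.117 ]
```

View pics/s4.png

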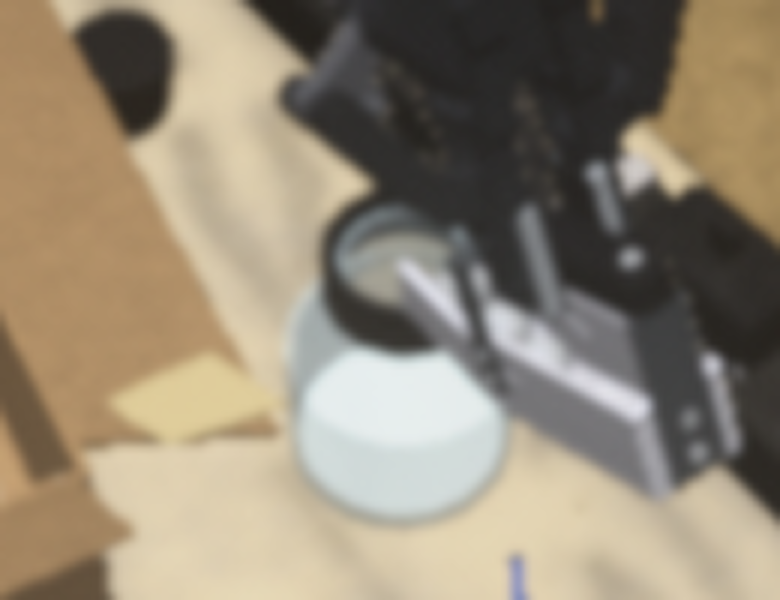

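Emit:
play_rows([
  [-0.55,0,-0.23,0,1.5,0],
  [-1.1,0,-0.45,0,3,0],
  [-1.66,0,-0.66,0,4.5,0],
  [-2.22,0,-0.85,0,6,0],
  [-2.78,0,-1.03,0,7.5,0],
  [-3.35,0,-1.19,0,9,0],
  [-3.93,0,-1.34,0,10.5,0],
  [-4.51,0,-1.48,0,12,0],
  [-5.09,0,-1.6,0,13.5,0],
  [-5.48,0,-1.67,0,14.5,0],
  [-5.87,0,-1.73,0,15.5,0],
  [-5.87,0,-1.73,0,15.5,0],
])

```text
t: 13.58
tool_pos: [0.5566, -0.1835, 0.3189]
eef_rot: [0.673, 0.633, 0.28, -0.263]
force: [-0.6, 0.7, -2.9]
width: 0.0169
gripper_force: 58.9
```

```bash
python3 - <<'E'
from feel import *
p=feel(5)
cv2.imwrite('pics/s5.png',cv2.resize(p['pixels'][90:190,220:350],None,fx=6,fy=6,interpolation=2))
w=np.linalg.inv(p['camera_from_world'])
for r in models.find_in(p,'ball_1_center'): print(r['confidence'],w[:3,:3]@r['xyz']+w[:3,3])
E
```

```text
t 13.83 F [-0.13 -0.84 -2.57] sd [0.62 0.75 0.45] M [-1.394  0.152  0.032] P [ 0.5567 -0.182   0.3197]
notch [ 0.5616 -0.1027  0.1175]
```

View pics/s5.png

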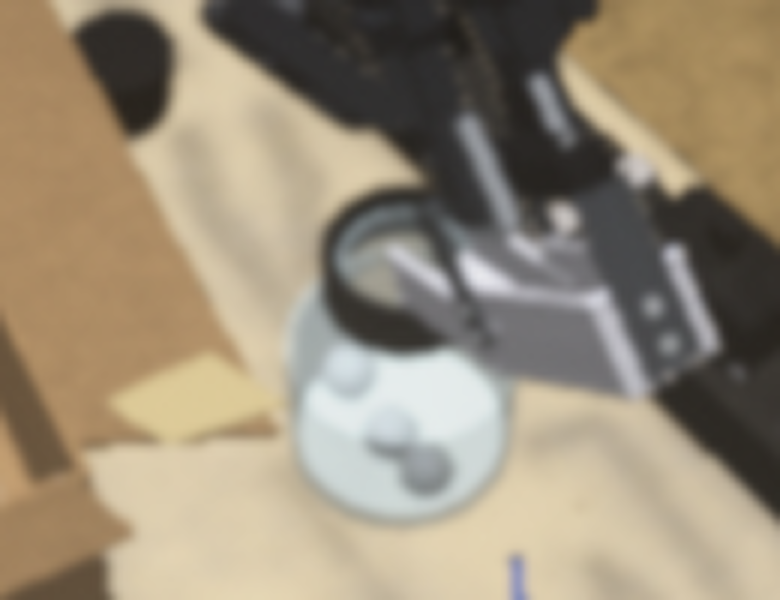

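Emit:
play_rows([
  [0,0,0,0,0,0],
  [0,0,0,0,0,0],
  [0,0,0,0,0,0],
  [0.3,0,-0.3,0,0,0],
  [0.8,0,-0.8,0,0,0],
  [1.5,0,-1.5,0,0,0],
  [2.3,0,-2.3,0,0,0],
  [3.1,0,-3.1,0,0,0],
  [3.8,0,-3.8,0,0,0],
  [4.2,0,-4.2,0,0,0],
  [4.2,0,-4.2,0,0,0],
  [4.2,0,-4.2,0,0,0],
])

```text
t: 14.88
tool_pos: [0.5566, -0.1821, 0.3795]
eef_rot: [0.672, 0.634, 0.279, -0.262]
force: [-0.4, -0.2, -2.8]
width: 0.017
gripper_force: 58.9
```

```bash
python3 - <<'E'
from feel import *
feel(2)
rel([.6233,.052,.30],[.0615,.998]); rel([.60,-.05,.38],[.0615,.998],20)
E
```

```text
t 14.98 F [-0.2   0.18 -2.63] sd [0.2  0.2  0.52] M [-1.137  0.06  -0.005] P [ 0.5564 -0.1822  0.3787]
notch [ 0.5611 -0.1028  0.1766]
t 14.98 pos [ 0.5564 -0.1822  0.3786] shift cm [11.22  5.3  22.38] rot [ -0.06 -45.09   0.14] F [ 0.01  0.37 -3.14] w 0.016901660272012904
t 14.98 pos [ 0.5564 -0.1822  0.3786] shift cm [9.6  3.57 9.43] rot [ -0.08 -25.09   0.12] F [ 0.01  0.37 -3.14] w 0.016901660272012904
```

Emit:
play_rows([
  [1,0.3,0.9,0,-3,0],
  [2.6,0.9,2.5,0,-7,0],
  [4.5,1.6,4.3,0,-12,0],
  [6.4,2.4,6.2,0,-17,0],
  [8.2,3,8,0,-21,0],
  [9.6,3.6,9.9,0,-25,0],
  [10.5,4.2,12.5,0,-30,0],
  [11,4.6,15,0,-35,0.1],
  [11.2,4.9,17.5,0,-40,0.1],
  [11.3,5.1,19.8,0,-43,0.1],
  [11.22,5.3,21.5,0,-45,0.1],
  [11.22,5.3,22.38,0,-45.1,0.1],
])

```text
t: 15.98
tool_pos: [0.6227, 0.0564, 0.2981]
eef_rot: [0.726, 0.687, -0.001, -0.002]
force: [0.3, 1.1, -2.5]
width: 0.0169
gripper_force: 58.7
```

Emit:
play_rows([
  [0,0,0,0,0,0],
  [0,0,0,0,0,0],
  [0,0,0,0,0,0],
  [0,0,0,0,0,0],
])

```text
t: 16.32
tool_pos: [0.6241, 0.05, 0.3016]
eef_rot: [0.729, 0.684, 0.001, 0.001]
force: [-0.6, 0.5, -2.1]
width: 0.0165
gripper_force: 58.8
```

```bash
python3 - <<'E'
from feel import *
p=feel(3)
rel([.6233,.052,.222],[.0615,.998])
w=np.linalg.inv(p['camera_from_world']);X,u,v=cloud(p,w);scoop(X,arm.sense())
E
```

```text
t 16.47 F [-0.01  0.35 -1.89] sd [0.2  0.35 0.43] M [-0.032  0.003  0.02 ] P [0.624  0.0505 0.3016]
notch [ 0.6189 -0.0364  0.1026]
t 16.47 pos [0.6239 0.0508 0.3015] shift cm [ 0.11 -0.08  7.95] rot [ 0.1  -0.   -0.07] F [ 0.2   0.7  -1.29] w 0.0171815434455234
-0.102 9 0.2064 -0.0079 0.0073
-0.098 10 0.2033 -0.0076 0.0095
-0.094 10 0.2009 -0.0086 0.0098
-0.09 9 0.1986 -0.0111 0.0103
-0.086 20 0.1982 -0.0125 0.0163
-0.082 18 0.2007 -0.0134 0.0172
-0.078 17 0.2024 -0.0146 0.0173
-0.074 18 0.2039 -0.0156 0.0178
-0.07 19 0.205 -0.0147 0.0172
-0.066 12 0.2072 -0.0087 0.0171
```

Lower to just touching; the grasp height was TCP z 0.222.

Emit:
play_rows([
  [0,0,0.5,0,0,0],
  [0,0,1.5,0,0,0],
  [0,0,3,0,0,0],
  [0,0,4.5,0,0,0],
  [0,0,6,0,0,0],
  [0,0,7,0,0,0],
  [0,0,7.5,0,0,0],
  [0,0,7.8,0,0,0],
  [0,0,7.9,0,0,0],
  [0,0,7.95,0,0,0],
  [0,0,7.95,0,0,0],
  [0,0,7.95,0,0,0],
])

```text
t: 17.47
tool_pos: [0.6239, 0.0522, 0.222]
eef_rot: [0.728, 0.685, 0.001, 0.001]
force: [-1.3, -0.3, 2.7]
width: 0.0167
gripper_force: 59.3
```

```bash
python3 feel.py
```

```text
t 17.77 F [-2.48 -0.83  4.67] sd [0.63 0.7  1.02] M [-0.027  0.576 -0.011] P [0.6239 0.0522 0.222 ]
notch [ 0.6189 -0.0347  0.023 ]
```

Emit:
play_rows([
  [0,0,0,0,0,0],
  [0,0,0,0,0,0],
  [0,0,0,0,0,0],
  [0,0,0,0,0,0],
  [0,0,0,0,0,0],
  [0,0,0,0,0,0],
], grip=0.3)

```text
t: 18.27
tool_pos: [0.6238, 0.0521, 0.2211]
eef_rot: [0.728, 0.685, 0.0, 0.0]
force: [0.1, 0.5, -0.7]
width: 0.0599
gripper_force: 0.0
```

Emit:
play_rows([
  [0,0,-0.5,0,0,0],
  [0,0,-2,0,0,0],
  [0,0,-4,0,0,0],
  [0,0,-7,0,0,0],
  [0,0,-10,0,0,0],
  [0,0,-13,0,0,0],
  [0,0,-16,0,0,0],
  [0,0,-18,0,0,0],
  [0,0,-18,0,0,0],
  [0,0,-18,0,0,0],
])

```text
t: 19.1
tool_pos: [0.6236, 0.0523, 0.403]
eef_rot: [0.728, 0.685, 0.002, 0.001]
force: [-0.1, -0.2, -0.9]
width: 0.0596
gripper_force: 0.0
```

```bash
python3 - <<'E'
from an import *
p,w=cam('wrist');X,u,v=cloud(p,w);print(arm.sense()['t']);bar(X)
p,w=cam('side');X,u,v=cloud(p,w);a=mouth(X);b=a[a[:,2]>.107];print(circ(b))
cv2.imwrite('pics/s6.png',cv2.resize(p['pixels'][90:270,200:380],None,fx=3.3,fy=3.3,interpolation=2))
E
```

```text
19.15
bar 1350 [0.6247 0.0566 0.0734] rect [0.6247 0.0542] [0.087  0.0176] 86.3 line [0.062  0.9981 0.6247 0.056 ] yrange [0.0124 0.0971]
z {np.float64(0.09): np.int64(22), np.float64(0.092): np.int64(32), np.float64(0.094): np.int64(24), np.float64(0.096): np.int64(40), np.float64(0.098): np.int64(23), np.float64(0.1): np.int64(34), np.float64(0.102): np.int64(55), np.float64(0.104): np.int64(61), np.float64(0.106): np.int64(23), np.float64(0.108): np.int64(37), np.float64(0.11): np.int64(88), np.float64(0.112): np.int64(83), np.float64(0.114): np.int64(9), np.float64(0.116): np.int64(1), np.float64(0.118): np.int64(0), np.float64(0.12): np.int64(0), np.float64(0.122): np.int64(0)}
(array([ 0.56052039, -0.12242355,  0.02547824]), np.float64(0.0014952587103103654))
```

View pics/s6.png

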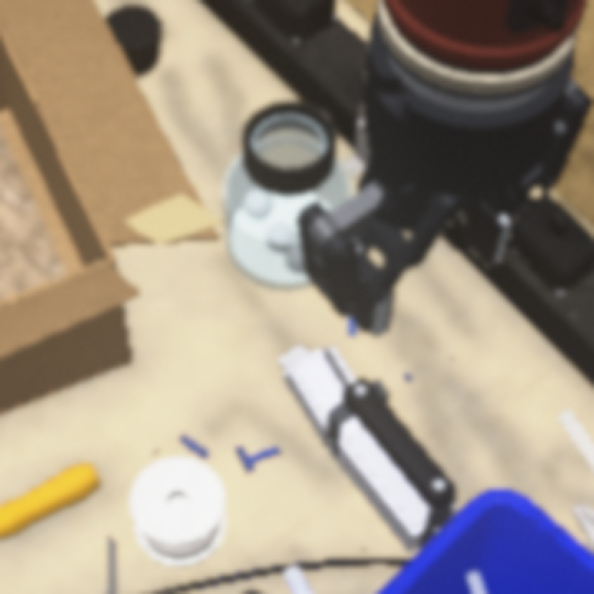

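The picture shows the balls in the bottle (around 258,205 to 295,255), the empty scoop standing at (365,445), and the bottle unmoved.

```bash
python3 -c "
from rig import order
print(order.hand_in())"
```

```text
the job is handed in; nothing more can be done
None
```

The three balls are in the bottle, which hasn't moved. The empty scoop stands upright where it was, the gripper is clear, and the job was handed in after about 19 s. The hand-in returned no verdict, so this rests on the final camera pictures and measurements.

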